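Index the adapter carousel to the yellow bin

ROBOT

A 6-joint arm with a two-finger parallel gripper is mounted at the origin on the work surface. World frame = base frame: x ahead of the robot, y to its left, z up, the work surface at z = 0. Lengths are in mm, angles in rad, forces in N, time in s.
With the tool pointing down it reaches from about 350 to 975 mm from the base axis. Payload 7.1 kg.
Tool frame: the origin (TCP) lies on the front face of the gripper's body, between the roots of the fingers; the fingertips stand 80 mm ahead of it and the grasp point (between the pads) lies 61 mm ahead of it (env.tips_ahead is the distance from the TCP to the fingertips, in mm); z points along the fingers, y is the line along which they close (so a half turn about z gives the same grasp; the last joint's range is limited). The gripper opens to 88 mm and grips with 3 to 60 N. Pads are 20 mm wide; open, the fingers measure 115 mm over their backs; the gripper's body (75 mm by 178 mm) begins 61 mm behind the grasp point.
Start: joints at [-1.353, 0.423, 1.63, -0, 1.089, -0.019], TCP at [146.64, -607.538, 302.675] pointing down, gripper open.
Joint ranges: [-3, 3], [-0.9, 2.11], [0.09, 2.58], [-1.31, 4.45], [0.11, 2.69], [-2.54, 2.54]. Speed limits (rad/s): [2.39, 2.39, 3.01, 3.14, 3.14, 3.14].

INTERFACE

Orientations are given as a unit quaternion [x, y, z, w].
In Python, from station import env, set_gripper, viewer, workorder gives the robot as it stands. Calls block until the motion is done:
- env.reach(position, orientation): joint-space move of the TCP to a pose.
- env.move_l(position, rot=None, rate=150, f_stop=None): straight line of the TCP; rot=None keeps the orientation; rate is the mean speed in mm/s. With f_stop (N) it stops when the force on the tool has changed by that much, and returns True; else False.
- env.move_joints(angles): joint-space move.
- set_gripper(opening): finger opening in mm; the grip force is fixed at half the most; returns when the fingers have stopped.
- env.hold(seconds).
- env.ik(position, orientation): joint angles nearest the present ones, or None.
- env.read_state(): the state.
- viewer.camera(name): name is "scene" or "top" or "wrist"; returns the picture (480x640x3 uint8, blue, green, red); there is no depth.
- viewer.camera_params(name): a dict with "fx", "fy", "cx", "cy" (pixels), "dist" ([k1, k2, p1, p2, k3] as OpenCV has them; the pictures are not rectified), "pose" (4x4, takes a point from camera to world coordinates); the wrist camera has in their place "tool_from_camera" (4x4, takes a point from camera to tool coordinates, whose origin is the TCP and whose axes are the flange's). Camera axes: x right, y up, looking along -z (the intrinsics and any distortion apply to the point x, -y, -z); pixel columns grow to the right and rows downward; lengths in mm; the calibration is good to about 2 mm. A picture is of the moment at which its call begins: read the wrist's pose just before it. camera_params takes no time and is no camera call.
A pose or a line that the arm cannot do raises env.IKError and nothing moves.
- workorder.sign_off(): hands the job in; it is judged then, once.
The state is a dict: "time_s": time; "qpos": joint angles; "dq": joint speeds; "tau": joint torques, N m; "tool_pos": TCP position; "orientation": TCP orientation; "force": force on the tool from outside, world axes, zero at the start; "wrist_torque": the same for the moment, N m; "width": finger opening in mm; "grip_force": force on a finger pad.
Only numpy, scipy, OpenCV 4.12 (cv2) and the standard library are available. Lean on these libraries where they do the work, as an engineer would, in place of code of your own. Each camera call takes 0.05 s, during which the arm holds its last target. There are 200 camera calls.

TASK

On the desk stand two revolving six-bin organisers that click from bin to bin. Turn the dark one exactly one click clockwise, seen from above, so that its yellow bin comes to rest at the white pointer on its base, and let go. Leave the white organiser and the potted plant as they are.

Things in the scene. Friction and masses are not known exactly. Their poses are not given: they have to be found in the camera images.
- adapter_turret (a joint): Angle (rad) of the dark organiser's 200 mm platter, growing clockwise seen from above; at first settled at 0. One click is 1.047; a sprung detent (about 0.1 N m) pulls it to the nearest click from anywhere between. Black base with white pointer, 106 mm radius, is fixed. At 0 the yellow bin is one click anticlockwise of the pointer. Six 46 mm bins 71 mm from the axis, rims 74 mm above the desk.
- adapter_grip (a point): Centre of the aluminium grip bar on top of the dark organiser, on its vertical turning axis, 117 mm above the desk. The bar turns with the platter: 70 mm long along this point's x axis, 14 mm thick along its y, 36 mm high (99 to 135 mm above the desk). At joint 0 the pointer tab (100 to 144 mm from the axis, 23 mm high) lies in its -x direction.
- note_bin (a point): Centre of the mouth of the pink bin on the white organiser, which is to be left alone: same sizes and clicks as the dark one, but white, with a pink grip bar, top at 135 mm. The point is 74 mm above the desk; that organiser's turning axis is 71 mm from it along this point's -x axis (level).
- plant: Small green plant in a loose black pot, 76 mm across and about 125 mm high with its leaves; origin at the centre of its underside, z axis up.

How it is judged (in metres and radians):
At the end, for the whole second after the job is handed in: The dark organiser rests one click clockwise of its start (joint 1.047 within 0.18 rad, about 10 degrees), its yellow bin at the white pointer; the white organiser has not turned (pink bin within 20 mm of its start) and the plant stands upright within 30 mm of its start (value of joint adapter_turret between 0.867 and 1.227 rad and velocity of joint adapter_turret between -0.1 and 0.1 rad/s and distance of note_bin from where it was at the start of the episode below 0.02 m and distance of plant from where it was at the start of the episode below 0.03 m and angle between plant's own z axis and vertical below 0.2 rad); the robot touches nothing.
It fails at once if the white organiser is turned (its pink bin moved by more than 20 mm) (distance of note_bin from where it was at the start of the episode above 0.02 m).
It fails at once if the potted plant is shoved by more than 30 mm or tipped (distance of plant from where it was at the start of the episode above 0.03 m or angle between plant's own z axis and vertical above 0.3 rad).
It also fails if it takes over 32 s, if anything falls off the work surface, if the arm or the gripper's body presses on something with over 40 N, if the wrist force passes 120 N, or if a joint passes its speed limit or range.

## Working session

There is one attempt and no reset: what is moved stays moved. The work goes in short steps, each a Python script; the robot and the scene stay as the last script left them, time stands still between calls to the robot, and variables do not carry over. Pictures are saved under pics/ and viewed, at most 10 in all, crops included, and the job is handed in when it is done.

```bash
mkdir -p pics
python3 - <<'E'
from station import env, viewer
import cv2
for n in ("scene","top"):
    cv2.imwrite(f"pics/{n}0.png",viewer.camera(n))
    p=viewer.camera_params(n);print(n,p)
print(viewer.camera_params("wrist"))
print(env.read_state())
E
```

```text
scene {'fx': 515.3434857395365, 'fy': 515.3434857395365, 'cx': 321.40806375409153, 'cy': 242.86517641581318, 'dist': array([-0.0358057,  0.       ,  0.       ,  0.       ,  0.       ]), 'pose': array([[ 3.32677145e-02, -8.02736518e-01,  5.95405191e-01,
         1.02165175e+03],
       [ 9.99345576e-01,  3.51822472e-02, -8.40414016e-03,
        -3.05842433e+01],
       [-1.42013824e-02,  5.95295130e-01,  8.03381621e-01,
         6.80416000e+02],
       [ 0.00000000e+00,  0.00000000e+00,  0.00000000e+00,
         1.00000000e+00]])}
top {'fx': 449.3203110029046, 'fy': 449.3203110029046, 'cx': 320.19664997886974, 'cy': 231.02377319429576, 'dist': array([-0.02899209,  0.        ,  0.        ,  0.        ,  0.        ]), 'pose': array([[ 8.60146868e-03,  9.87347340e-01, -1.58339022e-01,
         4.81559336e+02],
       [-9.99955848e-01,  9.09206330e-03,  2.37424479e-03,
        -1.87479125e+01],
       [ 3.78383268e-03,  1.58311609e-01,  9.87381951e-01,
         7.55729036e+02],
       [ 0.00000000e+00,  0.00000000e+00,  0.00000000e+00,
         1.00000000e+00]])}
{'fx': 357.5192325331216,
[... 513 characters left out ...]
+00]])}
{'time_s': 0.1, 'qpos': array([-1.35299918e+00,  4.23766947e-01,  1.63059159e+00, -1.48609284e-06,
        1.08856605e+00, -1.89705251e-02]), 'dq': array([-0.00023631, -0.00195697, -0.0020062 , -0.00053549,  0.00187869,
        0.00085918]), 'tau': array([ 3.66652603e-04, -5.45614564e+01, -2.74324787e+01,  6.46510581e-02,
        1.87982549e-02, -2.36925717e-05]), 'tool_pos': array([ 146.56231868, -607.18533299,  301.9864047 ]), 'orientation': array([ 9.93000553e-01,  1.18107827e-01, -6.67520503e-05, -6.62615836e-04]), 'force': array([ 0.1812125 ,  0.63430342, -0.34738165]), 'wrist_torque': array([ 0.00706085, -0.00562649,  0.02607126]), 'grip_force': 0.0, 'width': 87.97126962155431}
```

View pics/top0.png

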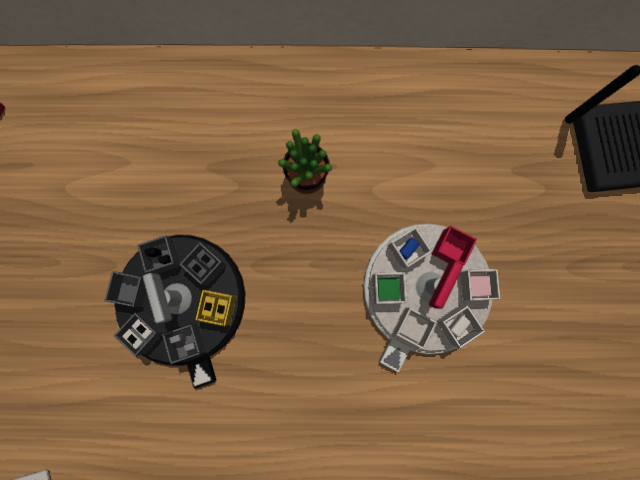

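View pics/scene0.png

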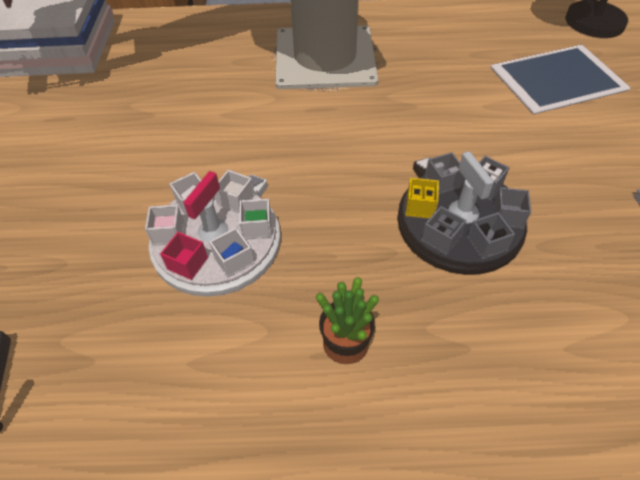

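The top view shows the dark organiser with its bar at about (148,275)–(160,320), yellow bin at (215,308) and pointer at (203,373). In the scene view the bar runs (465,158)–(490,190). Next I triangulate the bar's top face.

```bash
cat > h.py <<'E'
import numpy as np, cv2
from station import env, viewer, set_gripper, workorder
from scipy.spatial.transform import Rotation as R
def ray(p,uv,pose=None):
    K=np.array([[p["fx"],0,p["cx"]],[0,p["fy"],p["cy"]],[0,0,1]])
    u=cv2.undistortPoints(np.array([[uv]],float),K,p["dist"])[0,0]
    T=p["pose"] if pose is None else pose
    return T[:3,3],T[:3,:3]@np.array([u[0],-u[1],-1])
def plane(p,uv,z,pose=None):
    o,d=ray(p,uv,pose); return o+d*(z-o[2])/d[2]
def tri(r1,r2):
    A=np.c_[r1[1],-r2[1]]; s=np.linalg.lstsq(A,r2[0]-r1[0],rcond=None)[0]
    a=r1[0]+s[0]*r1[1]; b=r2[0]+s[1]*r2[1]; return (a+b)/2,np.linalg.norm(a-b)
def down(yaw): # tool x axis at world yaw, pointing down
    return (R.from_euler("z",yaw)*R.from_euler("x",np.pi)).as_quat()
E
python3 - <<'E'
from h import *
c=[]
roi={"top":(90,225,260,395),"scene":(390,135,540,275)}
for n,thr in (("top",125),("scene",125)):
    im=cv2.imread(f"pics/{n}0.png");x0,y0,x1,y1=roi[n]
    s=im[y0:y1,x0:x1];h=cv2.cvtColor(s,cv2.COLOR_BGR2HSV)
    m=((h[...,1]<40)&(h[...,2]>thr)).astype(np.uint8)*255
    k,l,st,ce=cv2.connectedComponentsWithStats(m)
    for i in range(1,k):
        if st[i,4]>25:
            r=cv2.minAreaRect(np.argwhere(l==i)[:,::-1].astype(np.float32)); print(n,st[i,4],ce[i]+[x0,y0],r[1],(cv2.boxPoints(r)+[x0,y0]).round(1).tolist())
    c.append(cv2.resize(np.hstack([s,cv2.cvtColor(m,8)]),(800,390 if n=="top" else 370)))
cv2.imwrite("pics/crop.png",cv2.resize(np.vstack(c),(620,590)))
E
```

```text
top 398 [153.14070352 297.86432161] (48.497074127197266, 8.35049057006836) [[142.6, 275.2], [150.6, 273.0], [163.6, 319.7], [155.5, 322.0]]
top 140 [180.2        289.55714286] (20.175331115722656, 10.18253231048584) [[168.4, 287.9], [174.2, 279.5], [190.8, 291.0], [185.0, 299.4]]
top 33 [167.03030303 295.84848485] (10.439401626586914, 3.2966530323028564) [[164.2, 291.2], [167.4, 290.3], [170.2, 300.4], [167.1, 301.3]]
top 127 [141.62204724 328.7480315 ] (18.384775161743164, 9.899495124816895) [[131.5, 325.5], [138.5, 318.5], [151.5, 331.5], [144.5, 338.5]]
top 121 [132.00826446 338.44628099] (18.384775161743164, 9.899494171142578) [[122.0, 336.0], [129.0, 329.0], [142.0, 342.0], [135.0, 349.0]]
top 193 [200.11398964 376.10362694] (21.0, 15.0) [[194.0, 364.0], [209.0, 364.0], [209.0, 385.0], [194.0, 385.0]]
scene 524 [482.70801527 170.09732824] (46.48462677001953, 26.877920150756836) [[460.9, 154.2], [484.0, 140.5], [507.8, 180.4], [484.7, 194.2]]
scene 77 [423.15584416 162.42857143] (9.0, 12.0) [[417.0, 158.0], [429.0, 158.0], [429.0, 167.0], [417.0, 167.0]]
scene 36 [438.80555556 164.86111111] (4.0, 8.0) [[435.0, 163.0], [443.0, 163.0], [443.0, 167.0], [435.0, 167.0]]
scene 38 [453.10526316 169.28947368] (4.427187919616699, 8.221921920776367) [[448.5, 168.5], [456.3, 165.9], [457.7, 170.1], [449.9, 172.7]]
scene 441 [464.82086168 206.77324263] (29.017221450805664, 36.8795166015625) [[447.1, 211.1], [465.5, 179.1], [490.6, 193.6], [472.2, 225.6]]
```

View pics/crop.png

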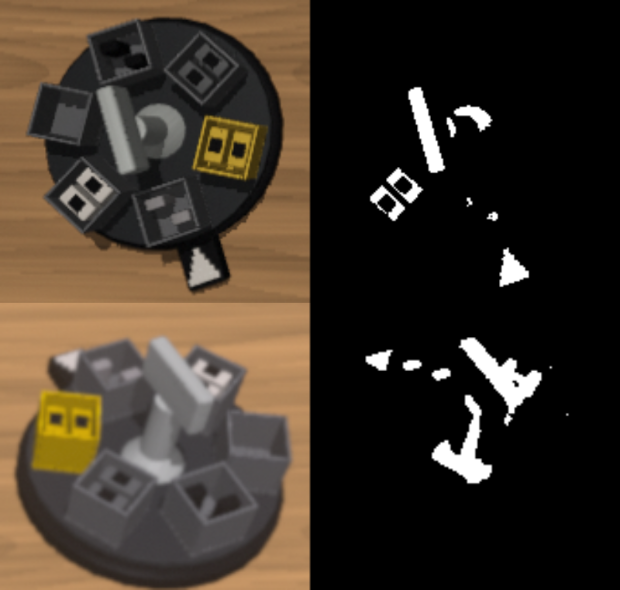

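The crop shows the bar's light top face cleanly in the top view, centre (153,298). In the scene view it merges with a bin's contents, but the top face there runs about (467,155)–(489,184).

Run:
```python
from h import *
t,s=(viewer.camera_params(n) for n in("top","scene"))
for a,b in (((153.1,297.7),(478.3,169.2)),((146.6,274.1),(489.2,183.8)),((159.5,320.9),(467.4,154.5))):
    print(tri(ray(t,a),ray(s,b)),plane(t,a,135),plane(s,b,135))
P=plane(t,(200.1,376.1),23);C=plane(t,(153.1,297.7),135);d=C-P
e=plane(t,(146.6,274.1),135)-plane(t,(159.5,320.9),135)
print(P,C,"yaw(ptr)",np.arctan2(d[1],d[0]),"yaw(bar)",np.arctan2(e[1],e[0]),np.linalg.norm(e))
yaw=np.arctan2(e[1],e[0])
for k in (0,np.pi,):
  for w in (yaw,yaw-1.047,yaw-1.1):
    print(k,env.ik([C[0],C[1],260],down(w+k)),env.ik([C[0],C[1],178],down(w+k)))
```

```text
(array([486.56265439, 211.83349571, 128.31312717]), np.float64(2.535371436798734)) [486.41439226 208.04430557 135.        ] [492.71862147 210.25987683 135.        ]
(array([518.8580612 , 221.06208601, 131.05012447]), np.float64(0.6756223477666174)) [518.59084972 219.18719887 135.        ] [522.38646659 219.62014781 135.        ]
(array([455.09335094, 201.4145373 , 128.43085327]), np.float64(3.4850894459941024)) [455.26932314 197.28803017 135.        ] [461.38568599 200.51419921 135.        ]
[365.69646931 166.82066421  23.        ] [486.41439226 208.04430557 135.        ] yaw(ptr) 0.3290711140116661 yaw(bar) 0.33296474243151913 67.00141280923874
0 [ 3.81668263e-01  3.40555639e-01  1.87543248e+00 -4.44089210e-16
  9.25604534e-01  1.61949985e+00] [ 3.81668263e-01  4.68680234e-01  1.92113003e+00 -4.44089210e-16
  7.51782394e-01  1.61949985e+00]
0 None None
0 None None
3.141592653589793 [ 0.38166826  0.34055564  1.87543248  0.          0.92560453 -1.52209281] [ 0.38166826  0.46868023  1.92113003  0.          0.75178239 -1.52209281]
3.141592653589793 [ 0.38166826  0.34055564  1.87543248  0.          0.92560453 -0.47509281] [ 3.81668263e-01  4.68680234e-01  1.92113003e+00 -4.44089210e-16
  7.51782394e-01 -4.75092806e-01]
3.141592653589793 [ 0.38166826  0.34055564  1.87543248  0.          0.92560453 -0.42209281] [ 3.81668263e-01  4.68680234e-01  1.92113003e+00 -4.44089210e-16
  7.51782394e-01 -4.22092806e-01]
```

Run:
```python
from h import *
env.reach([487,209.5,300],down(.333+np.pi))
s=env.read_state();im=viewer.camera("wrist")
cv2.imwrite("pics/w1.png",im)
np.save("w1.npy",np.r_[s["tool_pos"],s["orientation"]]);print(s["time_s"],s["tool_pos"])
```

```text
3.2 [487.28657711 208.95470286 299.98192453]
```

View pics/w1.png

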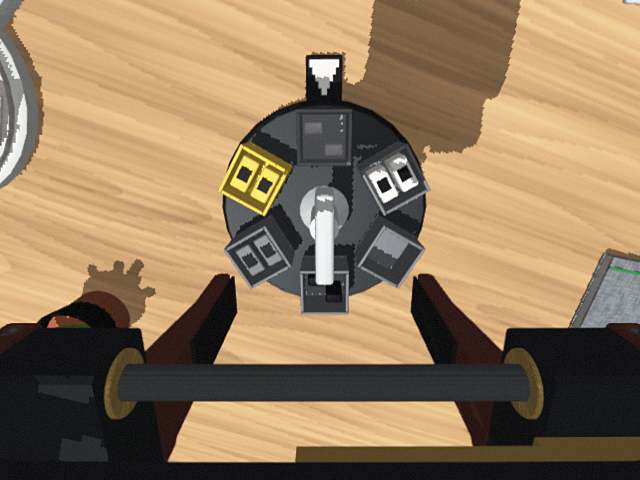

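The wrist view shows the bar vertical at column 324, rows about 207–283. It is centred between the open fingers (235 and 413). Descending, gripping and turning.

Run:
```python
from h import *
w=np.load("w1.npy");T=np.eye(4);T[:3,3]=w[:3];T[:3,:3]=R.from_quat(w[3:]).as_matrix()
p=viewer.camera_params("wrist");e=plane(p,(324.5,284),135,T@p["tool_from_camera"])
d=np.array([np.cos(.333),np.sin(.333)]);c=e[:2]-35*d
print("bar end",e,"centre from it",c)
xy=(c+[487,209])/2 if np.linalg.norm(c-[487,209])<12 else np.array([487,209.])
q=down(.333+np.pi)
print("stopped",env.move_l([*xy,182],q,rate=100,f_stop=8))
set_gripper(0); s=env.read_state();print(s["width"],s["grip_force"],s["force"],s["tool_pos"],s["time_s"])
j=s["qpos"].copy()
for k in range(1,7):
    t=j.copy();t[5]+=1.047*k/6;env.move_joints(t)
    s=env.read_state();print(k,s["qpos"][5]-j[5],s["force"].round(1),s["wrist_torque"].round(2),s["width"])
print(s["time_s"],s["tool_pos"])
im=viewer.camera("wrist");cv2.imwrite("pics/w2.png",im)
```

```text
bar end [518.74800331 221.47108609 135.        ] centre from it [485.67069476 210.03029684]
stopped False
13.766658035646449 29.99987483024597 [ 1.57130898 -3.56179437  0.14221283] [486.40019409 209.23904723 181.98537399] 5.7083
1 0.17059248906072022 [ 0.4  0.5 -0.6] [ 0.17 -0.16  0.12] 13.878563471913505
2 0.3428669011067287 [ 0.3  2.6 -0.8] [ 0.39 -0.07  0.01] 14.325706138509517
3 0.516459639365586 [-0.6  4.8 -1. ] [ 0.74 -0.01  0.01] 13.803860207705606
4 0.6924727207853362 [-0.4  5.4 -2.1] [ 0.9  -0.01 -0.09] 14.000056672724426
5 0.8670709445209311 [-0.2  5.7 -2. ] [ 0.96 -0.02 -0.13] 14.070164383130013
6 1.0414355232567871 [-0.3  6.8 -3.1] [ 0.98 -0.04 -0.07] 13.837747660957652
7.4583 [486.61147748 209.96100964 182.00214027]
```

View pics/w2.png

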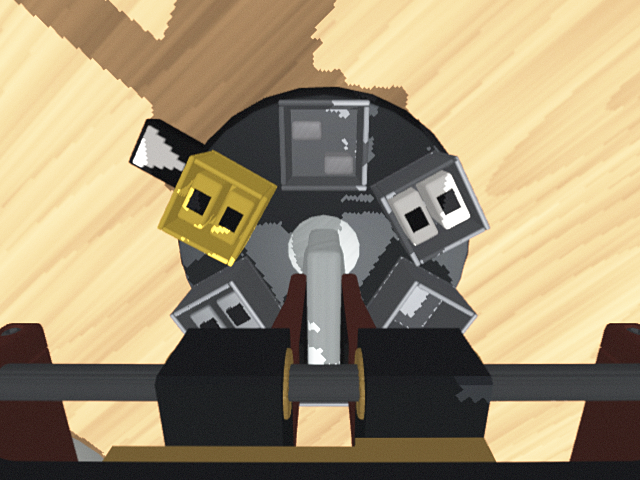

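The picture shows the yellow bin (218,205) now at the white pointer (165,150). Releasing, lifting and checking.

Run:
```python
from h import *
set_gripper(88); env.hold(0.5)
p=env.read_state()["tool_pos"]
env.move_l([p[0],p[1],320],rate=120)
env.move_joints([-.6,*env.read_state()["qpos"][1:]])
env.hold(0.5)
cv2.imwrite("pics/top2.png",viewer.camera("top")); s=env.read_state();print(s["time_s"],s["width"],s["force"])
```

```text
12.875 87.35264906498644 [-0.02148009 -0.19761441 -0.82527428]
```

View pics/top2.png

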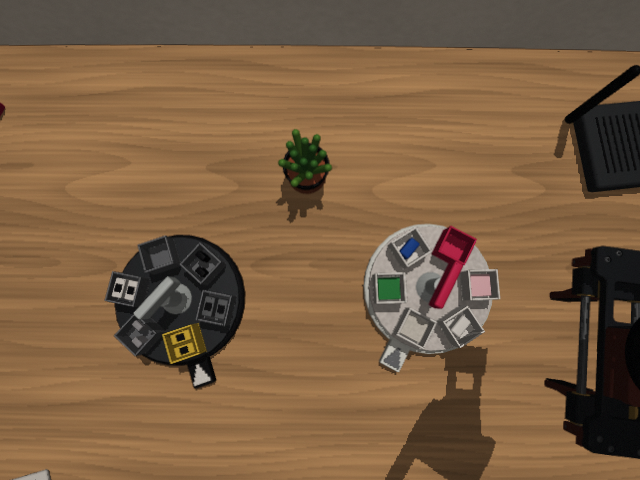

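The yellow bin (183,343) rests at the pointer (203,373). The white organiser and plant are unchanged, and the arm is clear.

```bash
python3 -c "
from station import workorder
print(workorder.sign_off())"
```

```text
the job is handed in; nothing more can be done
None
```

I turned the dark organiser one click clockwise and let go. Its yellow bin rests at the white pointer, the white organiser and plant look unmoved in the last top view, and the job is handed in (no verdict was returned).

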